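# Index the test stand's swing arm one hole

### The arm

A 6-joint arm with a two-finger parallel gripper is mounted at the origin on the work surface. World frame = base frame: x ahead of the robot, y to its left, z up, the work surface at z = 0. Lengths are in mm, angles in rad, forces in N, time in s.
With the tool pointing down it reaches from about 350 to 875 mm from the base axis. Payload 4.2 kg.
Tool frame: the origin (TCP) lies midway between the tips of the shut fingers; the grasp point (between the pads) lies 19 mm behind it; y points along the fingers, x is the direction in which the jaws open and shut, and the axes are right-handed (so a half turn about y gives the same grasp; the last joint's range is limited). The gripper opens to 85 mm and grips with 20 to 120 N. Pads are 22 mm wide; open, the fingers measure 114 mm over their backs; the gripper's body (76 mm by 85 mm) begins 54 mm behind the grasp point. The pads swing forward as they close: fully open they stand 13 mm farther back than shut.
Start: joints at [-1.01, 0.385, 0.008, 0, -1.194, -0.259], TCP at [185.79, -596.725, 204.612] pointing down, gripper open.
Joint ranges: [-3.14, 3.14], [-1.21, 2.06], [-1.07, 1.41], [-3.16, 2.05], [-2.99, -0.16], [-3.1, 3.1]. Speed limits (rad/s): [2.79, 2.79, 3.14, 3.14, 3.14, 3.14].

### API

Orientations are given as a unit quaternion [x, y, z, w].
In Python, from bench import read_state, get_image, job_done gives the robot as it stands.
- The arm moves only by the tool play_rows, never from a script. Its argument "series" is a list of rows, each a list of 7 numbers: the shift along the tool's x, y, z in m, then the turn, a rotation vector about the tool's x, y, z in rad, then the finger opening in m, from 0 to 0.0854. In form: [[x, y, z, wx, wy, wz, claw], ...]. A call has 1 to 10 rows; each row shifts and turns the pose as measured when the row begins, along the tool's axes as they then stand; what a row does not reach is not made up. A row lasts 1/10 s, in which the tool goes at most 50 mm and 8.59 degrees, less where a joint would pass 70% of its speed; a pose out of reach is approached as far as the arm can. A call with a gripper value outside its range is refused whole. The fingers move at their own pace and stop on an object; the grip force is fixed at half the most. Time passes only in rows, so rows that do not move let the fingers close. It gives the time, the measured TCP pose, the force and the opening at its end, in the units of the state.
- read_state(): the state, without advancing time (a new reading comes with each control period).
- get_image(name): name is "scene" or "top" or "wrist"; returns a dict with "color" (420x560x3 uint8, red, green, blue), "intrinsics" (3x3 intrinsics, pixels), "D" ([k1, k2, p1, p2, k3] as OpenCV has them; the pictures are not rectified), "origin" and "orientation" of the camera in the world. Camera axes: x right, y down, z forward; pixel columns grow to the right and rows downward; lengths in mm; the calibration is good to about 2 mm. A picture is of the moment at which its call begins. There is no depth.
- job_done(): hands the job in, once; it reports no verdict.
The state is a dict: "clock": time; "joints": joint angles; "joint_vel": joint speeds; "joint_efforts": joint torques, N m; "position": TCP position; "ee_rot": TCP orientation; "contact_force": force on the tool from outside, world axes, zero at the start; "wrist_torque": the same for the moment, N m; "gripper_width": finger opening in mm.
Only numpy, scipy, OpenCV 4.12 (cv2) and the standard library are available. Lean on these libraries where they do the work, as an engineer would, in place of code of your own. Each camera call takes 0.05 s, during which the arm holds its last target. There are 200 camera calls.

### The job

Turn the test stand to its next position: hook a fingertip under the red pull ring to lift the spring index pin out of its hole, swing the blue arm sideways to the very next hole on the side of the green marker post, without going past that hole, and let the pin drop fully home there. Let go of the ring and leave everything else on the bench where it is.

Things in the scene. Friction and masses are not known exactly. Their poses are not given: they have to be found in the camera images.
- stand: Indexing test stand, fixed. Origin on the vertical swing axis at bench level; its -x (front) faces the robot. Grey base 18 mm thick, reaching 225 mm to -x, 145 mm to +x, 170 mm to each side. A turntable (radius 95 mm) on the axis carries a grey unit, top 116 mm above the bench; at the back a black contact block 118 mm high, its terminals 132 mm.
- link (a joint): Swing angle (rad) of the blue arm with the turntable. Starts at about 0: over the middle hole, pointing along the stand's -x. Positive swings its outer end to the stand's +y. Holes at -0.698, -0.349, 0, 0.349, 0.698, with about 0.01 rad of play for the seated pin. Light friction (about 1 N at the ring); stays where it is left.
- pin (a joint): Lift of the index pin (m): 0 fully home, 0.010 with its round tip (11 mm across) riding on the index plate, 0.032 at its upper stop. A spring pushes it down with 4 N at 0, 6 N at 0.015. Let down between holes it rides on the plate and drops in as it comes over a hole.
- ring_centre (a point): Centre of the red pull ring atop the pin, 113 mm above the bench with the pin home; moves with pin and arm. Rigid round ring, opening 52 mm, wire 8 mm thick. It leans 45 degrees from upright, top towards the swing axis, so the opening faces the robot and upwards. It lies 139 mm from the axis. Frame: x horizontally to the swing axis, z up.
- green_post: Green marker post fixed on the stand's front edge, 20 mm across, 22 mm tall, origin under its centre. It stands straight outside (radius 200 mm from the axis) the hole next to the middle one, either on the +y or on the -y side of the stand: this is the hole to go to.
- red_post: Red marker post like the green one, outside the hole on the opposite side: not that way.
- meter: Loose orange multimeter lying on the bench, 190 x 92 x 36 mm plus a 12 mm dial; origin under its centre. Leave alone.
- brown_bottle: Loose brown bottle, 62 mm across, 130 mm tall; origin under its centre. Leave alone.
- spare_unit: Loose spare grey round unit with cream foot, 124 mm across, 58 mm tall; origin under its centre. Leave alone.
- parts_tray: Loose blue divided parts tray, 120 x 160 x 45 mm; origin under its centre. Leave alone.
- screwdriver: Loose screwdriver with yellow handle lying on the bench, 200 mm long, 26 mm thick; origin half-way along, at bench level. Leave alone.
- brass_cap: Loose brass terminal cap, 22 mm across, 20 mm tall, standing on a front corner of the stand's base; origin under its centre. Leave alone.
- black_cap: Loose black terminal cap, 22 mm across, 20 mm tall, on the other front corner of the stand's base; origin under its centre. Leave alone.
- middle_hole (a point): Middle hole of the aluminium index plate, at the plate's top, 30 mm above the bench. Five holes, 14 mm wide along the arc, lie on a circle of radius 160 mm about the stand's axis, 20 degrees (0.349 rad) apart; this one lies straight out along the stand's -x.
- ring_top (a point): Middle of the ring's topmost wire, 134 mm above the bench with the pin home; moves with pin and arm. Below the ring are the steel pin housing (30 mm across, top 78 mm above the bench) and the blue arm (32 mm wide, top 56 mm); the space behind the ring is free for 40 mm towards the axis.

How it is judged:
By the outcome, as a careful person would: the job done as asked, in the order asked, and still so for the second after the job is handed in, with the robot touching nothing.
It also fails if it takes over 48 s, if anything falls off the work surface, if the arm or the gripper's body presses on something with over 40 N, if the wrist force passes 120 N, or if a joint passes its speed limit or range.

## Working session

There is one attempt and no reset: what is moved stays moved. The work goes in short steps, Python scripts to look and compute and a tool call to move; the robot and the scene stay as the last step left them, time stands still between calls to the robot, and variables do not carry over. Pictures are saved under pics/ and viewed, about 8 in all and at most 12, crops included, and the job is handed in when it is done.

Besides the shell and the picture viewer there is one more tool, called in YAML: its name, and indented under it one key for each argument. play_rows: Moves the arm, as the interface text tells. Its arguments: {"type":"object","properties":{"series":{"type":"array","items":{"type":"array","items":{"type":"number"}}}},"required":["series"]}

```bash
mkdir -p pics; ls
python3 - <<'E'
from bench import *
import cv2,json
s=read_state();print(s)
for n in("scene","top"):
    d=get_image(n);cv2.imwrite(f"pics/{n}0.png",d["color"][:,:,::-1]);print(n,d["intrinsics"],d["D"],d["origin"],d["orientation"])
E
```

```text
pics
{'clock': 0.0, 'joints': array([-1.01040593e+00,  3.85562371e-01,  6.60378785e-03, -5.29180690e-04,
       -1.19399454e+00, -2.58647020e-01]), 'joint_vel': array([ 0.00162162,  0.00114245,  0.00117938, -0.0006908 , -0.00169412,
        0.00144799]), 'joint_efforts': array([ 9.12100804e-04, -3.92286801e+01,  1.88402778e+01,  4.18593898e+00,
       -4.72339714e-03, -1.14973213e-05]), 'position': array([ 185.59546276, -596.12129526,  203.50503847]), 'ee_rot': array([ 0.41858009,  0.56987061, -0.56898726, -0.41987103]), 'contact_force': array([ 0.4809219 , -0.3225117 , -0.37484279]), 'wrist_torque': array([ 0.02173951, -0.02049798,  0.01464333]), 'gripper_width': 85.44512157524535}
scene [[411.16491818   0.         283.35727914]
 [  0.         411.16491818 205.12046049]
 [  0.           0.           1.        ]] [-0.05722948  0.          0.          0.          0.        ] [1225.72054555 -482.56562698  851.64780717] [ 0.81921637  0.41376611 -0.18380511 -0.35199124]
top [[500.41277212   0.         275.39882486]
 [  0.         500.41277212 211.81755161]
 [  0.           0.           1.        ]] [-0.07339795  0.          0.          0.          0.        ] [ 462.91562096   -5.99752016 1861.51837136] [ 0.7168906  -0.69648718  0.02641511 -0.01660444]
```

View pics/scene0.png

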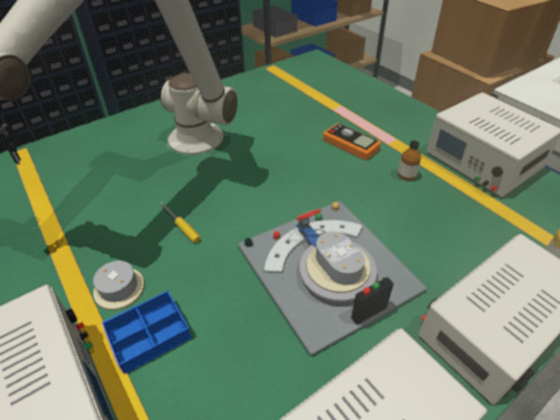

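View pics/top0.png

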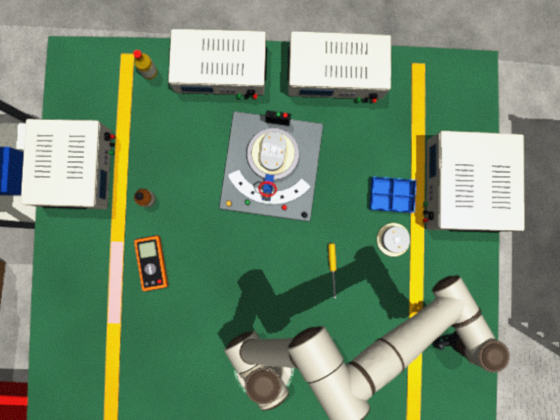

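The top view shows the stand near (272,155), the red ring near (267,188), the green post near (247,202) on the left (+y) side, and the red post near (284,206). I'll locate these next.

```bash
cat > h.py <<'E'
import numpy as np,cv2
from bench import *
from scipy.spatial.transform import Rotation as R
def ray(d,uv):
    p=cv2.undistortPoints(np.array([[uv]],float),np.array(d["intrinsics"]),np.array(d["D"]))[0,0]
    return np.array(d["origin"]),R.from_quat(d["orientation"]).apply([p[0],p[1],1])
def onz(d,uv,z):
    o,r=ray(d,uv);return o+r*(z-o[2])/r[2]
def proj(d,P):
    q=R.from_quat(d["orientation"]);P=np.atleast_2d(P)-d["origin"]
    return cv2.projectPoints(q.inv().apply(P),np.zeros(3),np.zeros(3),np.array(d["intrinsics"]),np.array(d["D"]))[0][:,0]
def blobs(d,mask,box,mn=4):
    x0,y0,x1,y1=box;m=np.zeros(mask.shape,np.uint8);m[y0:y1,x0:x1]=mask[y0:y1,x0:x1]
    n,l,s,c=cv2.connectedComponentsWithStats(m)
    return [(c[i].round(1),s[i]) for i in range(1,n) if s[i][4]>=mn]
E
python3 - <<'E'
from h import *
for n,box in(("top",(215,105,325,222)),("scene",(235,195,430,350))):
    d=get_image(n);h=cv2.cvtColor(d["color"],cv2.COLOR_RGB2HSV);H,S,V=cv2.split(h)
    for nm,m in(("red",((H<8)|(H>172))&(S>130)&(V>60)),("green",(H>50)&(H<80)&(S>120)&(V>50)),("blue",(H>100)&(H<125)&(S>120)),("white",(S<40)&(V>200)),("cream",(H>15)&(H<32)&(S>35)&(V>150)),):
        for c,s in blobs(d,m.astype(np.uint8),box):print(n,nm,c,s,onz(d,c,22).round(0)[:2])
    x0,y0,x1,y1=box
    cv2.imwrite(f"pics/c_{n}.png",cv2.resize(d["color"][y0:y1,x0:x1,::-1],None,fx=4 if n=="scene" else 5,fy=4 if n=="scene" else 5,interpolation=cv2.INTER_CUBIC))
E
```

```text
top red [284.9 114.9] [283 113   5   5  22] [939. -55.]
top red [266.9 188.8] [258 181  19  16  95] [660.   4.]
top red [283.8 206.9] [282 205   5   5  19] [594. -60.]
top green [265.  156.4] [ 215  105  110  117 3460] [780.  14.]
top green [246.9 201.5] [245 200   5   4  15] [610.  76.]
top blue [269.  177.7] [264 174  10   8  54] [701.  -3.]
top blue [267.1 188. ] [263 184   9   9  64] [663.   3.]
top white [273.7 152.1] [ 248  129   50   50 1422] [797. -17.]
top white [267.9 189.4] [228 170  82  34 883] [657.   0.]
top cream [271.7 158. ] [254 134  34  40 244] [775. -11.]
top cream [269.  136.7] [268 136   3   3   7] [855.   2.]
top cream [280.3 138. ] [279 137   3   3   7] [851. -40.]
top cream [252.2 151. ] [252 145   2  13  13] [799.  63.]
top cream [264.5 148.5] [264 148   2   2   4] [810.  17.]
top cream [281.4 151.2] [281 150   2   3   5] [802. -46.]
top cream [265.4 161.8] [265 161   2   3   5] [760.  12.]
top cream [291.2 161.8] [291 161   2   3   4] [763. -83.]
top cream [257.5 166.5] [254 162   9   9  13] [742.  41.]
top cream [276.5 163. ] [276 162   2   3   6] [757. -2
[... 674 characters left out ...]
242.6] [347 241   2   4   5] [730.  83.]
scene white [339.2 250. ] [332 244  18  12 107] [736.  48.]
scene white [349.2 252.3] [347 250   5   6  10] [757.  64.]
scene white [398.6 342.5] [374 330  49  20 521] [1013.  -25.]
scene cream [335.3 204.1] [332 202   7   5  28] [596. 157.]
scene cream [336.  234.5] [335 233   3   4   8] [689.  78.]
scene cream [322.2 240.8] [321 239   4   4  11] [684.  33.]
scene cream [350.5 245. ] [349 244   4   3   8] [741.  84.]
scene cream [331.1 275. ] [307 248  63  44 832] [785. -23.]
scene cream [329. 255.] [328 254   3   3   9] [733.  15.]
scene cream [358.4 259.4] [357 258   4   4  13] [789.  66.]
scene cream [344.4 266.4] [343 265   4   4  13] [785.  22.]
```

View pics/c_top.png

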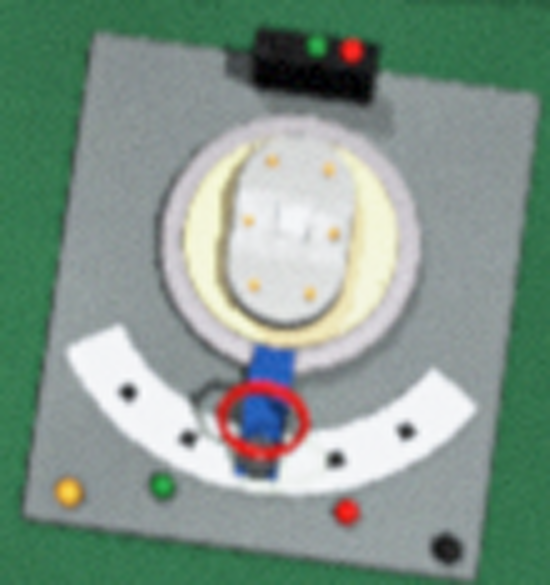

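The top view gives stand yaw of about -0.117 rad, the axis near (789,-14) and the ring centre near (650,2). The green post is on the +y side, so the target is +0.349. Next I'll write a move planner and plan an approach along the ring's normal, at a 45° pitch.

```bash
cat >> h.py <<'E'
from scipy.linalg import logm,expm
AX=np.array([788.6,-14.]);YAW=-0.117
def ori(yaw,pitch):   # finger dir y: yaw heading, pitch down; tool x horizontal, to the left
    y=np.array([np.cos(yaw)*np.cos(pitch),np.sin(yaw)*np.cos(pitch),-np.sin(pitch)])
    x=np.array([-np.sin(yaw),np.cos(yaw),0]);return np.c_[x,y,np.cross(x,y)]
def T(p,Rm):
    M=np.eye(4);M[:3,:3]=Rm;M[:3,3]=p;return M
def plan(p,Rm,n):
    s=read_state();A=T(s["position"],R.from_quat(s["ee_rot"]).as_matrix())
    M=np.linalg.solve(A,T(p,Rm));E=expm(np.real(logm(M))/n)
    print("clk",s["clock"],"pos",s["position"].round(1),"F",s["contact_force"].round(1),"j",s["joints"].round(2))
    print("row",(E[:3,3]/1e3).round(4),R.from_matrix(E[:3,:3]).as_rotvec().round(4),"x",n)
    print("mid",(A@np.linalg.matrix_power(E,n//2))[:3,3].round(0))
E
python3 - <<'E'
from h import *
s=read_state();print(R.from_quat(s["ee_rot"]).as_matrix().round(2))
plan([560,12,260],ori(YAW,.8),16)
E
```

```text
[[-0.3  -0.   -0.95]
 [ 0.95  0.   -0.3 ]
 [ 0.   -1.    0.  ]]
clk 0.2 pos [ 185.7 -596.4  203.9] F [ 0.3 -0.3 -0.2] j [-1.01  0.39  0.01 -0.   -1.19 -0.26]
row [ 0.0354  0.0057 -0.0279] [-0.0475  0.0248  0.0102] x 16
mid [ 348. -273.  190.]
```

play_rows:
  series:
    - [0, -0.04, 0, 0, 0, 0, 0]
    - [0, -0.04, 0, 0, 0, 0, 0]
    - [0, -0.03, 0, 0, 0, 0, 0]

```text
clock: 0.5
position: [184.5, -593.5, 309.5]
ee_rot: [0.414, 0.572, -0.566, -0.425]
contact_force: [0.3, 0.2, -0.7]
gripper_width: 44.4
```

```bash
python3 -c "
from h import *
plan([560,12,260],ori(YAW,.8),16)"
```

```text
clk 0.5 pos [ 184.5 -593.5  309.5] F [ 0.3  0.2 -0.7] j [-1.01  0.34  0.2  -0.   -1.45 -0.26]
row [ 0.0355  0.0123 -0.0255] [-0.0478  0.0244  0.0111] x 16
mid [ 336. -272.  244.]
```

play_rows:
  series:
    - [0.0355, 0.0123, -0.0255, -0.0478, 0.0244, 0.0111, 0]
    - [0.0355, 0.0123, -0.0255, -0.0478, 0.0244, 0.0111, 0]
    - [0.0355, 0.0123, -0.0255, -0.0478, 0.0244, 0.0111, 0]
    - [0.0355, 0.0123, -0.0255, -0.0478, 0.0244, 0.0111, 0]
    - [0.0355, 0.0123, -0.0255, -0.0478, 0.0244, 0.0111, 0]
    - [0.0355, 0.0123, -0.0255, -0.0478, 0.0244, 0.0111, 0]
    - [0.0355, 0.0123, -0.0255, -0.0478, 0.0244, 0.0111, 0]
    - [0.0355, 0.0123, -0.0255, -0.0478, 0.0244, 0.0111, 0]

```text
clock: 1.3
position: [342.9, -269.8, 244.7]
ee_rot: [0.576, 0.604, -0.415, -0.362]
contact_force: [1.1, -0.3, 0.2]
gripper_width: -0.1
```

```bash
python3 -c "
from h import *
plan([560,12,260],ori(YAW,.8),9)"
```

```text
clk 1.3 pos [ 342.9 -269.8  244.7] F [ 1.1 -0.3  0.2] j [-0.42 -0.14 -0.5  -0.2  -0.85 -0.96]
row [ 0.0316  0.0106 -0.0216] [-0.0401  0.0204  0.0079] x 9
mid [ 434. -140.  240.]
```

play_rows:
  series:
    - [0.0316, 0.0106, -0.0216, -0.04, 0.0204, 0.0079, 0]
    - [0.0316, 0.0106, -0.0216, -0.04, 0.0204, 0.0079, 0]
    - [0.0316, 0.0106, -0.0216, -0.04, 0.0204, 0.0079, 0]
    - [0.0316, 0.0106, -0.0216, -0.04, 0.0204, 0.0079, 0]
    - [0.0316, 0.0106, -0.0216, -0.04, 0.0204, 0.0079, 0]
    - [0.0316, 0.0106, -0.0216, -0.04, 0.0204, 0.0079, 0]
    - [0.0316, 0.0106, -0.0216, -0.04, 0.0204, 0.0079, 0]
    - [0.0316, 0.0106, -0.0216, -0.04, 0.0204, 0.0079, 0]
    - [0.0316, 0.0106, -0.0216, -0.04, 0.0204, 0.0079, 0]

```text
clock: 2.2
position: [511.9, -61.8, 264.1]
ee_rot: [0.677, 0.603, -0.296, -0.3]
contact_force: [-0.5, -0.7, 0.9]
gripper_width: -0.2
```

Run:
```python
from h import *
u=np.array([np.cos(YAW),np.sin(YAW)])
plan([560,12,260],ori(YAW,.8),1)
d=get_image("wrist");im=d["color"][:,:,::-1].copy()
ring=np.r_[AX-139*u,113]
print("ring proj",proj(d,ring).round(0),"cam",d["origin"])
cv2.imwrite("pics/w1.png",im)
```

```text
clk 2.2 pos [511.9 -61.8 264.1] F [-0.5 -0.7  0.9] j [ 0.11 -0.17 -0.98  1.16 -0.18 -2.85]
row [ 0.0783  0.0271 -0.0304] [-0.0686  0.0402 -0.0161] x 1
mid [512. -62. 264.]
ring proj [[358. 173.]] cam [351.3122775  -42.74146869 350.55591456]
```

View pics/w1.png

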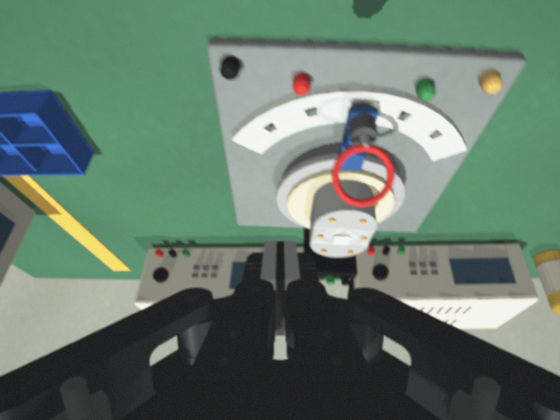

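The view is upside-down: the ring is at (364,175), against a predicted (358,173), which is a good match. Green is on the right (+y). The wrist is close to its singularity and near the j3 limit, so I'll fit the kinematics to find a workable finger pitch.

```bash
cat > kin.py <<'E'
from h import *
from scipy.optimize import least_squares
s=read_state()
D=[([-1.0104,.38556,.0066,0,-1.19399,-.2586],[185.6,-596.1,203.5],[.41858,.56987,-.56899,-.41987]),
([-1.01,.34,.20,0,-1.45,-.26],[184.5,-593.5,309.5],[.414,.572,-.566,-.425]),
([-.42,-.14,-.5,-.2,-.85,-.96],[342.9,-269.8,244.7],[.576,.604,-.415,-.362]),
([.11,-.17,-.98,1.16,-.18,-2.85],[511.9,-61.8,264.1],[.677,.603,-.296,-.3])]
def fkw(p,j):
    a,h,L1,L2,e,Lt=p;S=j[1]-j[2]
    r=a+L1*np.sin(j[1])+L2*np.cos(S)+e*np.sin(S);z=h+L1*np.cos(j[1])-L2*np.sin(S)+e*np.cos(S)
    return np.array([r*np.cos(j[0]),r*np.sin(j[0]),z])
def res(p):
    return np.concatenate([fkw(p,j)-(np.array(P)-p[5]*R.from_quat(q).as_matrix()[:,1]) for j,P,q in D]+[0.02*(np.array(p)-[0,300,400,400,0,250])])
f=least_squares(res,[0,300,400,400,0,250]);P=f.x
def ik(pos,Rm):
    w=np.array(pos)-P[5]*Rm[:,1];r=np.hypot(*w[:2])
    out=[]
    for g in([.0,-.5],[-.5,-.5],[.5,.5]):
        q=least_squares(lambda x:fkw(P,[0,*x])-[r,0,w[2]],g)
        out.append((q.x.round(2),round(q.cost,1)))
    j=out[0][0];j1=np.arctan2(w[1],w[0]);S=j[0]-j[1]
    fd=np.array([np.cos(S)*np.cos(j1),np.cos(S)*np.sin(j1),-np.sin(S)])
    return round(j1,2),j,out[0][1],"j5",round(np.arccos(fd@Rm[:,1]),2),"S",round(S,2)
E
python3 - <<'E'
from kin import *
print(P.round(0),f.fun[:12].round(1))
u=np.array([np.cos(YAW),np.sin(YAW)])
for phi in(0,.349):
  v=np.array([np.cos(YAW+phi),np.sin(YAW+phi)])  # +phi: outer end to +y => arm inward dir?
  for a in(.4,.6,.8,.9,1.,1.1,1.2):
    u=np.array([np.cos(YAW-phi),np.sin(YAW-phi)]);y=ori(YAW-phi,a)
    c=np.r_[AX-139*u,123]
    print(phi,a,"at ring+25",ik(c+25*y[:,1],y),"pre -80",ik(c-80*y[:,1],y))
E
```

```text
[345. -85. 444.  79.  93. 148.] [143.7  71.5  30.9 125.1 101.2 -43.9  71.7 109.6  32.1 -27.7  91.1 -18.9]
0 0.4 at ring+25 (np.float64(0.03), array([ 0.65, -2.44]), np.float64(0.0), 'j5', np.float64(2.67), 'S', np.float64(3.09)) pre -80 (np.float64(0.06), array([ 0.32, -2.44]), np.float64(34.6), 'j5', np.float64(2.34), 'S', np.float64(2.76))
0 0.6 at ring+25 (np.float64(0.03), array([ 0.45, -1.88]), np.float64(0.0), 'j5', np.float64(1.72), 'S', np.float64(2.33)) pre -80 (np.float64(0.05), array([ 0.12, -1.75]), np.float64(0.0), 'j5', np.float64(1.27), 'S', np.float64(1.87))
0 0.8 at ring+25 (np.float64(0.02), array([ 0.4 , -1.63]), np.float64(0.0), 'j5', np.float64(1.23), 'S', np.float64(2.03)) pre -80 (np.float64(0.04), array([ 0.11, -1.36]), np.float64(0.0), 'j5', np.float64(0.67), 'S', np.float64(1.47))
0 0.9 at ring+25 (np.float64(0.02), array([ 0.39, -1.52]), np.float64(0.0), 'j5', np.float64(1.01), 'S', np.float64(1.91)) pre -80 (np.float64(0.04), array([ 0.12, -1.19]), np.float64(0.0), 'j5', np.float64(0.41), 'S', np.float64(1.31))
0 1.0 at ring+25 (np.float64(0.02), array([ 0
[... 1650 characters left out ...]
(np.float64(0.13), array([ 0.43, -1.28]), np.float64(0.0), 'j5', np.float64(0.69), 'S', np.float64(1.71)) pre -80 (np.float64(0.19), array([ 0.23, -0.89]), np.float64(0.0), 'j5', np.float64(0.33), 'S', np.float64(1.12))
0.349 1.1 at ring+25 (np.float64(0.12), array([ 0.43, -1.2 ]), np.float64(0.0), 'j5', np.float64(0.52), 'S', np.float64(1.63)) pre -80 (np.float64(0.16), array([ 0.26, -0.74]), np.float64(0.0), 'j5', np.float64(0.32), 'S', np.float64(1.0))
0.349 1.2 at ring+25 (np.float64(0.11), array([ 0.44, -1.11]), np.float64(0.0), 'j5', np.float64(0.35), 'S', np.float64(1.55)) pre -80 (np.float64(0.14), array([ 0.3 , -0.59]), np.float64(0.0), 'j5', np.float64(0.42), 'S', np.float64(0.89))
```

```bash
python3 - <<'E'
import re
t=open('kin.py').read().split("def fkw")[0].replace("([.11,-.17,-.98,1.16,-.18,-2.85],[511.9,-61.8,264.1],[.677,.603,-.296,-.3])","(s['joints'],s['position'],s['ee_rot'])")
t+='''
r_=lambda ax,t:R.from_euler(ax,t).as_matrix()
def rot(j,sg):
    return r_('z',j[0])@r_('y',j[1]-j[2])@r_('x',sg[0]*j[3])@r_('y',-j[4])@r_('x',sg[1]*j[5])
def pos(p,j,sg):
    a,b,h,L1,L2,e,c,Lt,d=p
    return r_('z',j[0])@(np.array([a,b,h])+r_('y',j[1])@[0,0,L1]+r_('y',j[1]-j[2])@(np.array([L2,0,e])+r_('x',sg[0]*j[3])@(np.array([0,c,0])+r_('y',-j[4])@[Lt,0,d])))
'''
open('kin.py','w').write(t)
E
python3 - <<'E'
from kin import *
for sg in((1,1),(1,-1),(-1,1),(-1,-1)):
    Rs=[rot(j,sg).T@R.from_quat(q).as_matrix() for j,P,q in D]
    print(sg,[R.from_matrix(Rs[0].T@x).magnitude().round(3) for x in Rs]);
    if max(R.from_matrix(Rs[0].T@x).magnitude() for x in Rs)<.1:
        print(Rs[0].round(2))
        x0=np.array([0,-160,300,400,400,0,0,250,0.])
        f=least_squares(lambda p:np.r_[np.concatenate([pos(p,j,sg)-np.array(P) for j,P,q in D]),.01*(p-x0)],x0)
        print(f.x.round(0),f.fun[:12].round(1))
E
```

```text
Traceback (most recent call last):
AttributeError: 'float' object has no attribute 'round'
```

Run:
```python
from kin import *
print(s["joints"],s["position"],s["clock"])
for sg in((1,1),(1,-1),(-1,1),(-1,-1)):
    Rs=[rot(j,sg).T@R.from_quat(q).as_matrix() for j,P,q in D]
    e=[round(float(R.from_matrix(Rs[0].T@x).magnitude()),3) for x in Rs];print(sg,e)
    if max(e)<.1:
        print(Rs[0].round(2))
        x0=np.array([0,-160,300,400,400,0,0,250,0.])
        f=least_squares(lambda p:np.r_[np.concatenate([pos(p,j,sg)-np.array(P) for j,P,q in D]),.01*(p-x0)],x0)
        print(f.x.round(0),f.fun[:12].round(1))
```

```text
[ 0.10795505 -0.17073259 -0.98244419  1.17123058 -0.17368388 -2.86200319] [514.53761223 -58.71215901 265.79484822] 2.25
(1, 1) [0.0, 0.004, 1.694, 2.879]
(1, -1) [0.0, 0.002, 0.406, 2.343]
(-1, 1) [0.0, 0.004, 1.406, 1.077]
(-1, -1) [0.0, 0.002, 0.008, 0.001]
[[-0.  1.  0.]
 [ 0.  0. -1.]
 [-1. -0. -0.]]
[  -4.   -2.  169.  567.  423.   -2. -157.  333.    3.] [ 0.4 -0.  -0.3 -0.1  0.4  0.3  0.1 -0.4 -0.1 -0.1 -0.1  0.2]
```

```bash
cat >> kin.py <<'E'
sg=(-1,-1);R0=np.array([[0,1,0],[0,0,-1],[-1,0,0.]])
PP=[-4,-2,169,567,423,-2,-157,333,3]
lo=np.array([-3.14,-1.21,-1.07,-3.16,-2.99,-3.1]);hi=np.array([3.14,2.06,1.41,2.05,-.16,3.1])
def ik(p,Rm,j0):
    def fn(j):return np.r_[(pos(PP,j,sg)-p)/100,R.from_matrix(Rm.T@rot(j,sg)@R0).as_rotvec()]
    q=least_squares(fn,np.clip(j0,lo+.01,hi-.01),bounds=(lo,hi));return q.x.round(2),round(float(np.abs(q.fun).max()),3)
E
python3 - <<'E'
from kin import *
flip=R0@np.diag([-1,1,-1.])
for a in(.5,.65,.8,.95,1.1):
  for phi in(0,.349):
    u=np.array([np.cos(YAW-phi),np.sin(YAW-phi)]);c=np.r_[AX-139*u,123]
    for k in(1,-1):
      y=ori(YAW-phi,a)@np.diag([k,1,k]);
      for off in(25,-80):
        sols={}
        for j4 in(0,-3.1,-1.5,1.5):
          for j6 in(-1.5,1.5):
            q,e=ik(c+off*y[:,1],y,[.2,.2,-.5,j4,-.6,j6])
            if e<.01:sols[tuple(q.round(1))]=q
        print(a,phi,k,off,[list(map(float,v)) for v in sols.values()])
E
```

```text
0.5 0 1 25 [[-0.31, 0.44, -0.75, -2.88, -0.7, 1.46]]
0.5 0 1 -80 [[-0.36, 0.2, -0.87, -2.76, -0.6, 1.37]]
0.5 0 -1 25 [[-0.31, 0.44, -0.75, -2.88, -0.7, -1.68]]
0.5 0 -1 -80 [[-0.36, 0.2, -0.87, -2.76, -0.6, -1.77]]
0.5 0.349 1 25 []
0.5 0.349 1 -80 []
0.5 0.349 -1 25 []
0.5 0.349 -1 -80 []
0.65 0 1 25 [[-0.28, 0.37, -0.61, -2.76, -0.35, 1.31]]
0.65 0 1 -80 []
0.65 0 -1 25 [[-0.28, 0.37, -0.61, -2.76, -0.35, -1.84]]
0.65 0 -1 -80 []
0.65 0.349 1 25 []
0.65 0.349 1 -80 [[0.32, 0.24, -0.95, 2.05, -0.69, 2.0]]
0.65 0.349 -1 25 []
0.65 0.349 -1 -80 [[0.32, 0.24, -0.95, 2.05, -0.69, -1.14]]
0.8 0 1 25 []
0.8 0 1 -80 []
0.8 0 -1 25 []
0.8 0 -1 -80 []
0.8 0.349 1 25 []
0.8 0.349 1 -80 [[0.35, 0.2, -0.88, 1.74, -0.54, 2.29]]
0.8 0.349 -1 25 []
0.8 0.349 -1 -80 [[0.35, 0.2, -0.88, 1.74, -0.54, -0.85]]
0.95 0 1 25 []
0.95 0 1 -80 []
0.95 0 -1 25 []
0.95 0 -1 -80 []
0.95 0.349 1 25 [[0.18, 0.38, -0.76, 1.8, -0.37, 2.35]]
0.95 0.349 1 -80 [[0.45, 0.2, -0.76, 1.21, -0.52, 2.74]]
0.95 0.349 -1 25 [[0.18, 0.38, -0.76, 1.8, -0.37, -0.8]]
0.95 0.349 -1 -80 [[0.45, 0.2, -0.76, 1.21, -0.52, -0.41]]
1.1 0 1 25 []
1.1 0 1 -80 [[0.35, 0.16, -0.61, 0.51, -0.43, -2.47]]
1.1 0 -1 25 []
1.1 0 -1 -80 [[0.35, 0.16, -0.61, 0.51, -0.43, 0.67]]
1.1 0.349 1 25 [[0.34, 0.39, -0.64, 1.06, -0.39, 2.94]]
1.1 0.349 1 -80 [[0.5, 0.24, -0.55, 0.69, -0.62, -3.07]]
1.1 0.349 -1 25 [[0.34, 0.39, -0.64, 1.06, -0.39, -0.21]]
1.1 0.349 -1 -80 [[0.5, 0.24, -0.55, 0.69, -0.62, 0.07]]
```

Run:
```python
from kin import *
for a in(.45,.6,.75,.9):
  for psi in(-1.0,-.8,-.6,-.45,-.3,-.117,0,.2,.4,.6):
    y=ori(psi,a)
    row=[]
    for phi,off in((0,-90),(0,25),(.349,25),(.349,-90)):
        u=np.array([np.cos(YAW-phi),np.sin(YAW-phi)]);c=np.r_[AX-139*u,123]
        best=[]
        for j4 in(-3.,-2.2,-1.2,1.5):
            q,e=ik(c+off*y[:,1],y,[.2,.2,-.5,j4,-.6,1.5 if j4<-1 else -1.5])
            q2,e2=ik(c+off*y[:,1],y,[.2,.2,-.5,j4,-.6,0])
            if e2<e:q,e=q2,e2
            if e<.01:best=q;break
        row.append(list(map(float,best)))
    if all(row):print(a,psi,*row,sep='\n   ')
```

```text
0.45
   -1.0
   [0.71, 0.51, -0.74, 1.29, -1.19, 1.91]
   [0.43, 0.59, -0.77, 1.6, -1.1, 1.81]
   [0.52, 0.63, -0.69, 1.49, -1.12, 1.86]
   [0.77, 0.56, -0.64, 1.22, -1.22, 1.96]
0.45
   -0.8
   [0.6, 0.42, -0.92, 1.62, -1.1, 1.82]
   [0.29, 0.54, -0.87, 1.97, -1.05, 1.73]
   [0.41, 0.57, -0.81, 1.84, -1.06, 1.78]
   [0.7, 0.46, -0.84, 1.51, -1.12, 1.87]
0.45
   -0.117
   [-0.38, 0.23, -0.94, -2.79, -0.74, 1.42]
   [-0.32, 0.47, -0.78, -2.89, -0.81, 1.49]
   [-0.19, 0.49, -0.79, -3.05, -0.83, 1.54]
   [-0.22, 0.26, -0.97, -3.01, -0.79, 1.52]
0.45
   0
   [-0.44, 0.21, -0.82, -2.45, -0.66, 1.2]
   [-0.36, 0.46, -0.69, -2.65, -0.74, 1.35]
   [-0.26, 0.48, -0.71, -2.8, -0.76, 1.43]
   [-0.33, 0.24, -0.87, -2.67, -0.69, 1.34]
0.45
   0.2
   [-0.47, 0.21, -0.65, -1.99, -0.66, 0.84]
   [-0.38, 0.44, -0.53, -2.23, -0.67, 1.06]
   [-0.3, 0.46, -0.55, -2.37, -0.66, 1.15]
   [-0.37, 0.22, -0.67, -2.14, -0.62, 0.94]
0.45
   0.4
   [-0.5, 0.26, -0.52, -1.69, -0.79, 0.66]
   [-0.37, 0.45, -0.41, -1.89, -0.72, 0.81]
   [-0.29, 0.46, -0.41, -1.99, -0.68, 0.86]
   [-0.4, 0.25, -0.53, -1.78, -0.72, 0
[... 2218 characters left out ...]
5, -0.68, 1.05, -0.77, 2.54]
   [0.29, 0.41, -0.74, 1.47, -0.59, 2.28]
   [0.4, 0.45, -0.67, 1.34, -0.64, 2.32]
   [0.62, 0.3, -0.61, 0.98, -0.83, 2.54]
0.9
   -0.6
   [0.44, 0.18, -0.8, 1.27, -0.6, 2.58]
   [0.13, 0.37, -0.8, 1.85, -0.45, 2.22]
   [0.27, 0.4, -0.75, 1.68, -0.5, 2.27]
   [0.54, 0.23, -0.74, 1.18, -0.66, 2.58]
0.9
   0.4
   [0.11, 0.12, -0.42, -0.45, -0.42, -0.92]
   [0.12, 0.35, -0.33, -0.63, -0.29, -0.75]
   [0.24, 0.36, -0.36, -0.49, -0.21, -0.96]
   [0.24, 0.14, -0.46, -0.31, -0.33, -1.15]
0.9
   0.6
   [-0.04, 0.18, -0.27, -0.65, -0.66, -0.5]
   [0.02, 0.38, -0.23, -0.78, -0.51, -0.39]
   [0.12, 0.39, -0.23, -0.73, -0.44, -0.51]
   [0.07, 0.19, -0.29, -0.6, -0.58, -0.62]
```

The fit is accurate to under 0.5 mm. I'll use finger pitch 0.45 and heading -0.05, with the flipped wrist (j4≈-2.5). That hooks well and stays reachable through the whole swing. Now a joint-space path to that configuration.

```bash
cat >> kin.py <<'E'
PSI,PIT=-.05,.45
RT=ori(PSI,PIT)
def ring(phi,lift=0):
    u=np.array([np.cos(YAW-phi),np.sin(YAW-phi)]);return np.r_[AX-139*u,113+lift]
def tcp(phi,s,dx=2,dz=2,lift=0): # finger line through ring centre+(dx,dz), tip s past
    u=np.array([np.cos(YAW-phi),np.sin(YAW-phi)]);return ring(phi,lift)+np.r_[dx*u,dz]+s*RT[:,1]
def jpath(q1,n=10,step=.17,go=True):
    s=read_state();q=s["joints"].copy();A=T(s["position"],R.from_quat(s["ee_rot"]).as_matrix())
    print("clk",s["clock"],"q",q.round(2),"fk err",(pos(PP,q,sg)-s["position"]).round(1))
    k=0
    for qt in q1:
        while np.abs(qt-q).max()>.01 and k<n:
            q=q+(qt-q)*min(1,step/np.abs(qt-q).max());B=T(pos(PP,q,sg),rot(q,sg)@R0);M=np.linalg.solve(A,B)
            print((M[:3,3]/1e3).round(3).tolist()+R.from_matrix(M[:3,:3]).as_rotvec().round(3).tolist(),B[:3,3].round(0),q.round(2));A=B;k+=1
E
python3 - <<'E'
from kin import *
for phi,off,l in((0,-90,0),(0,33,0),(0,33,30),(.349,33,30),(.349,33,0),(.349,-90,0)):
    q,e=ik(tcp(phi,off,lift=l),RT,[-.4,.3,-.8,-2.6,-.7,1.3]);print(phi,off,l,q,e,tcp(phi,off,lift=l).round(0))
q1=ik(tcp(0,-90),RT,[-.4,.3,-.8,-2.6,-.7,1.3])[0]
jpath([np.array([0,-.1,-.65,0,-.45,-1.6]),np.array([-.3,.05,-.65,-1.4,-.5,0]),q1],60)
E
```

```text
0 -90 0 [-0.43  0.25 -0.89 -2.61 -0.72  1.33] 0.0 [572.   6. 154.]
0 33 0 [-0.34  0.5  -0.72 -2.77 -0.79  1.43] 0.0 [682.   1. 101.]
0 33 30 [-0.34  0.42 -0.69 -2.73 -0.69  1.37] 0.0 [682.   1. 131.]
0.349 33 30 [-0.23  0.44 -0.71 -2.89 -0.71  1.46] 0.0 [696.  46. 131.]
0.349 33 0 [-0.23  0.52 -0.74 -2.91 -0.81  1.49] 0.0 [696.  46. 101.]
0.349 -90 0 [-0.29  0.28 -0.93 -2.82 -0.76  1.44] 0.0 [585.  52. 154.]
clk 2.25 q [ 0.11 -0.17 -0.98  1.17 -0.17 -2.86] fk err [-0.3  0.4  0.3]
[-0.035, 0.0, -0.008, 0.008, 0.002, 0.029] [518. -94. 272.] [ 0.09 -0.16 -0.94  1.01 -0.21 -2.69]
[-0.03, 0.002, -0.001, 0.016, 0.001, 0.019] [ 516. -124.  273.] [ 0.08 -0.15 -0.89  0.86 -0.25 -2.52]
[-0.024, 0.002, 0.005, 0.022, 0.0, 0.007] [ 511. -148.  270.] [ 0.06 -0.14 -0.85  0.7  -0.29 -2.35]
[-0.017, 0.003, 0.009, 0.025, -0.002, -0.007] [ 504. -165.  264.] [ 0.05 -0.13 -0.8   0.54 -0.32 -2.18]
[-0.009, 0.003, 0.011, 0.025, -0.004, -0.022] [ 495. -173.  255.] [ 0.04 -0.12 -0.76  0.38 -0.36 -2.01]
[-0.0, 0.004, 0.012, 0.021, -0.007, -0.036] [ 488. -173.  245.] [ 0.02 -0.11 -0.71  0.22 -0.4  -1.84]
[0.00
[... 1321 characters left out ...]
02, 0.012, -0.003, -0.04, 0.001, -0.003] [481.  36. 128.] [-0.33  0.1  -0.71 -1.71 -0.56  0.34]
[0.013, 0.011, -0.008, -0.044, -0.001, 0.014] [492.  51. 131.] [-0.35  0.13 -0.74 -1.86 -0.58  0.51]
[0.005, 0.011, -0.012, -0.044, -0.004, 0.032] [507.  59. 136.] [-0.37  0.15 -0.77 -2.02 -0.61  0.68]
[-0.003, 0.011, -0.014, -0.04, -0.008, 0.05] [524.  57. 141.] [-0.38  0.18 -0.8  -2.17 -0.64  0.85]
[-0.011, 0.011, -0.013, -0.031, -0.013, 0.067] [541.  47. 146.] [-0.4   0.2  -0.83 -2.33 -0.67  1.02]
[-0.02, 0.011, -0.011, -0.02, -0.019, 0.082] [558.  29. 149.] [-0.42  0.23 -0.86 -2.48 -0.7   1.19]
[-0.022, 0.009, -0.006, -0.005, -0.02, 0.077] [569.   7. 149.] [-0.43  0.25 -0.89 -2.61 -0.72  1.33]
```

play_rows:
  series:
    - [-0.035, 0, -0.008, 0.008, 0.002, 0.029, 0]
    - [-0.03, 0.002, -0.001, 0.016, 0.001, 0.019, 0]
    - [-0.024, 0.002, 0.005, 0.022, 0, 0.007, 0]
    - [-0.017, 0.003, 0.009, 0.025, -0.002, -0.007, 0]
    - [-0.009, 0.003, 0.011, 0.025, -0.004, -0.022, 0]
    - [0, 0.004, 0.012, 0.021, -0.007, -0.036, 0]
    - [0.008, 0.005, 0.01, 0.013, -0.011, -0.05, 0]
    - [0.006, 0.002, 0.003, 0.003, -0.006, -0.025, 0]

```text
clock: 3.05
position: [477.2, -160.4, 229.6]
ee_rot: [0.62, 0.618, -0.332, -0.351]
contact_force: [0.1, -0.7, -0.3]
gripper_width: 0.1
```

Run:
```python
from kin import *
jpath([np.array([0,-.12,-.6,0,-.5,-1.6]),np.array([-.3,.05,-.65,-1.4,-.5,0])],12)
```

```text
clk 3.05 q [-0.01 -0.1  -0.63 -0.03 -0.48 -1.55] fk err [3.  0.8 2.6]
[0.002, -0.019, -0.027, -0.028, 0.005, 0.009] [ 490. -159.  260.] [ 0.   -0.12 -0.6   0.   -0.5  -1.6 ]
[0.009, 0.017, 0.031, 0.018, -0.012, -0.053] [ 474. -149.  229.] [-0.03 -0.1  -0.61 -0.15 -0.5  -1.43]
[0.012, 0.016, 0.026, 0.005, -0.01, -0.053] [ 461. -136.  202.] [-0.06 -0.08 -0.61 -0.3  -0.5  -1.26]
[0.015, 0.015, 0.021, -0.008, -0.009, -0.05] [ 450. -119.  180.] [-0.1  -0.07 -0.62 -0.45 -0.5  -1.09]
[0.016, 0.014, 0.016, -0.02, -0.008, -0.045] [ 442. -101.  162.] [-0.13 -0.05 -0.62 -0.6  -0.5  -0.92]
[0.017, 0.013, 0.011, -0.031, -0.007, -0.037] [439. -82. 148.] [-0.16 -0.03 -0.63 -0.74 -0.5  -0.75]
[0.017, 0.012, 0.005, -0.041, -0.007, -0.028] [439. -63. 138.] [-0.19 -0.01 -0.63 -0.89 -0.5  -0.58]
[0.015, 0.012, -0.0, -0.048, -0.007, -0.017] [444. -45. 132.] [-0.22  0.01 -0.64 -1.04 -0.5  -0.41]
[0.013, 0.011, -0.005, -0.054, -0.007, -0.005] [453. -30. 131.] [-0.25  0.02 -0.64 -1.19 -0.5  -0.24]
[0.009, 0.011, -0.01, -0.057, -0.008, 0.008] [465. -18. 132.] [-0.29  0.04 -0.65 -1.34 -0.5  -0.07]
[0.003, 0.005, -0.005, -0.024, -0.003, 0.007] [471. -14. 133.] [-0.3   0.05 -0.65 -1.4  -0.5   0.  ]
```

play_rows:
  series:
    - [0.002, -0.019, -0.027, -0.028, 0.005, 0.009, 0]
    - [0.009, 0.017, 0.031, 0.018, -0.012, -0.053, 0]
    - [0.012, 0.016, 0.026, 0.005, -0.01, -0.053, 0]
    - [0.015, 0.015, 0.021, -0.008, -0.009, -0.05, 0]
    - [0.016, 0.014, 0.016, -0.02, -0.008, -0.045, 0]
    - [0.017, 0.013, 0.011, -0.031, -0.007, -0.037, 0]
    - [0.017, 0.012, 0.005, -0.041, -0.007, -0.028, 0]
    - [0.015, 0.012, 0, -0.048, -0.007, -0.017, 0]
    - [0.013, 0.011, -0.005, -0.054, -0.007, -0.005, 0]
    - [0.009, 0.011, -0.01, -0.057, -0.008, 0.008, 0]

```text
clock: 4.05
position: [466.1, -8.5, 133.2]
ee_rot: [0.561, 0.75, -0.202, -0.288]
contact_force: [-0.6, 0.2, -0.8]
gripper_width: -0.2
```

Run:
```python
from kin import *
q1=ik(tcp(0,-90),RT,[-.4,.3,-.8,-2.6,-.7,1.3])[0]
jpath([q1],10)
```

```text
clk 4.05 q [-0.3   0.04 -0.64 -1.38 -0.52 -0.03] fk err [ 4.1 -1.   4.4]
[0.023, 0.013, -0.003, -0.035, 0.002, -0.017] [473.  18. 132.] [-0.31  0.07 -0.68 -1.53 -0.55  0.14]
[0.019, 0.012, -0.003, -0.042, 0.001, -0.001] [480.  39. 131.] [-0.33  0.1  -0.71 -1.69 -0.57  0.31]
[0.012, 0.012, -0.008, -0.045, -0.001, 0.016] [491.  54. 134.] [-0.35  0.12 -0.74 -1.84 -0.6   0.48]
[0.005, 0.011, -0.011, -0.044, -0.004, 0.033] [506.  61. 138.] [-0.36  0.15 -0.77 -2.   -0.62  0.65]
[-0.003, 0.011, -0.013, -0.039, -0.008, 0.051] [522.  60. 143.] [-0.38  0.17 -0.8  -2.15 -0.65  0.82]
[-0.011, 0.011, -0.013, -0.031, -0.012, 0.067] [539.  51. 147.] [-0.4   0.2  -0.83 -2.3  -0.67  0.99]
[-0.019, 0.011, -0.011, -0.019, -0.018, 0.082] [556.  32. 149.] [-0.41  0.22 -0.86 -2.46 -0.7   1.16]
[-0.026, 0.011, -0.007, -0.004, -0.023, 0.091] [569.   7. 149.] [-0.43  0.25 -0.89 -2.61 -0.72  1.33]
```

play_rows:
  series:
    - [0.023, 0.013, -0.003, -0.035, 0.002, -0.017, 0]
    - [0.019, 0.012, -0.003, -0.042, 0.001, -0.001, 0]
    - [0.012, 0.012, -0.008, -0.045, -0.001, 0.016, 0]
    - [0.005, 0.011, -0.011, -0.044, -0.004, 0.033, 0]
    - [-0.003, 0.011, -0.013, -0.039, -0.008, 0.051, 0]
    - [-0.011, 0.011, -0.013, -0.031, -0.012, 0.067, 0]
    - [-0.019, 0.011, -0.011, -0.019, -0.018, 0.082, 0]
    - [-0.024, 0.007, -0.007, -0.004, -0.023, 0.091, 0]
    - [0, 0, 0, 0, 0, 0, 0]

```text
clock: 4.95
position: [571.3, 5.8, 155.4]
ee_rot: [0.712, 0.666, -0.156, -0.157]
contact_force: [-0.4, 1.0, 0.1]
gripper_width: 0.1
```

Run:
```python
from kin import *
plan(tcp(0,-90),RT,2)
d=get_image("wrist");im=d["color"][:,:,::-1].copy()
H,S,V=cv2.split(cv2.cvtColor(d["color"],cv2.COLOR_RGB2HSV))
m=((((H<8)|(H>172))&(S>130)&(V>60))*255).astype(np.uint8)
for c in sorted(cv2.findContours(m,cv2.RETR_EXTERNAL,cv2.CHAIN_APPROX_NONE)[0],key=len)[-4:]:
    if len(c)>12:print(cv2.fitEllipse(c),cv2.boundingRect(c))
t=np.linspace(0,2*np.pi,25);u=np.array([np.cos(YAW),np.sin(YAW),0]);v=np.array([-u[1],u[0],0]);w=(u+[0,0,1])/2**.5
pts=proj(d,ring(0)+34*(np.outer(np.cos(t),v)+np.outer(np.sin(t),w)));print("pred outer",cv2.fitEllipse(pts.astype(np.float32)))
for p in pts:cv2.circle(im,tuple(int(a) for a in p),1,(255,0,255),-1)
print("ring",proj(d,ring(0)),d["origin"])
cv2.imwrite("pics/w2.png",im)
```

```text
clk 4.95 pos [571.3   5.8 155.4] F [-0.4  1.   0.1] j [-0.43  0.24 -0.89 -2.64 -0.72  1.36]
row [0.0001 0.0004 0.0005] [ 0.0017  0.0025 -0.009 ] x 2
mid [571.   6. 155.]
((258.5667419433594, 232.91546630859375), (8.165740013122559, 9.513568878173828), 172.97610473632812) (255, 229, 8, 9)
((533.878662109375, 270.8555603027344), (6.428665637969971, 15.909871101379395), 94.2170639038086) (527, 268, 14, 7)
((190.4364471435547, 46.671451568603516), (29.231481552124023, 40.40651321411133), 1.053272008895874) (176, 28, 30, 39)
((287.5036315917969, 188.66436767578125), (73.58019256591797, 87.05182647705078), 86.25919342041016) (244, 152, 89, 75)
pred outer ((282.3871765136719, 185.3112030029297), (75.14164733886719, 89.49706268310547), 86.26387786865234)
ring [[282.51552286 188.01941349]] [388.91681938  17.65946181 168.40169222]
```

View pics/w2.png

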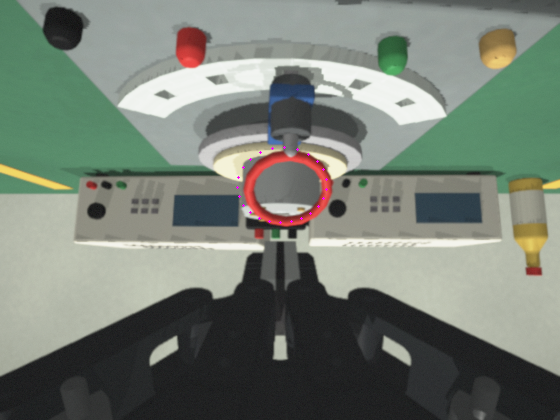

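The wrist view shows the ring centred at (287.5,188.7), against a predicted (282.4,185.3). So the ring is about 4 mm further to +y and 2 mm higher. I'll apply that and insert in two steps.

```bash
sed -i 's/AX-139\*u,113+lift\]/AX-139*u,113+lift]+np.array([.4,3.5,1.5])/' kin.py
python3 - <<'E'
from kin import *
plan(tcp(0,-30),RT,4)
print((R.from_quat(read_state()["ee_rot"]).as_matrix()).round(3))
E
```

```text
clk 5.0 pos [570.8   6.7 155.4] F [-0.8 -0.   0. ] j [-0.43  0.24 -0.89 -2.64 -0.72  1.35]
row [ 0.0009  0.0152 -0.0001] [ 0.0008  0.0015 -0.0038] x 4
mid [598.   7. 142.]
[[ 0.061  0.9   -0.432]
 [ 0.998 -0.06   0.016]
 [-0.012 -0.432 -0.902]]
```

play_rows:
  series:
    - [0.001, 0.0152, 0, 0.001, 0.0015, -0.004, 0]
    - [0.001, 0.0152, 0, 0.001, 0.0015, -0.004, 0]
    - [0.001, 0.0152, 0, 0.001, 0.0015, -0.004, 0]
    - [0.001, 0.0152, 0, 0.001, 0.0015, -0.004, 0]

```text
clock: 5.4
position: [625.6, 11.3, 130.6]
ee_rot: [0.702, 0.677, -0.153, -0.16]
contact_force: [0.1, -0.6, 1.2]
gripper_width: 0.0
```

Run:
```python
from kin import *
plan(tcp(0,33),RT,7)
d=get_image("wrist");H,S,V=cv2.split(cv2.cvtColor(d["color"],cv2.COLOR_RGB2HSV))
m=((((H<8)|(H>172))&(S>130)&(V>60))*255).astype(np.uint8)
c=max(cv2.findContours(m,cv2.RETR_EXTERNAL,cv2.CHAIN_APPROX_NONE)[0],key=len);print(cv2.fitEllipse(c))
t=np.linspace(0,2*np.pi,25);u=np.array([np.cos(YAW),np.sin(YAW),0]);v=np.array([-u[1],u[0],0]);w=(u+[0,0,1])/2**.5
print(cv2.fitEllipse(proj(d,ring(0)+34*(np.outer(np.cos(t),v)+np.outer(np.sin(t),w))).astype(np.float32)))
cv2.imwrite("pics/w3.png",d["color"][:,:,::-1])
```

```text
clk 5.4 pos [625.6  11.3 130.6] F [ 0.1 -0.6  1.2] j [-0.38  0.37 -0.81 -2.69 -0.76  1.38]
row [-0.0007  0.0091  0.0001] [0.0005 0.0004 0.0017] x 7
mid [650.   8. 118.]
((271.8968200683594, 208.89599609375), (83.27350616455078, 105.35367584228516), 83.14431762695312)
((271.63409423828125, 208.09617614746094), (91.51414489746094, 114.19684600830078), 86.16144561767578)
```

View pics/w3.png

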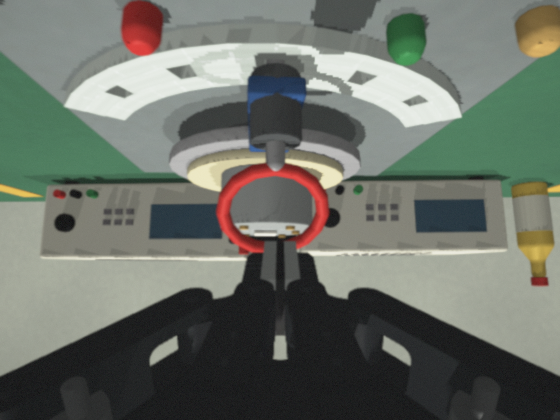

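The ring ellipse matches the prediction at (272,209), so I'm going in.

play_rows:
  series:
    - [-0.0007, 0.009, 0, 0.0005, 0, 0.0017, 0]
    - [-0.0007, 0.009, 0, 0.0005, 0, 0.0017, 0]
    - [-0.0007, 0.009, 0, 0.0005, 0, 0.0017, 0]
    - [-0.0007, 0.009, 0, 0.0005, 0, 0.0017, 0]

```text
clock: 5.85
position: [661.0, 8.3, 115.0]
ee_rot: [0.703, 0.676, -0.153, -0.16]
contact_force: [-0.4, 0.4, 0.2]
gripper_width: 0.0
```

play_rows:
  series:
    - [-0.0007, 0.009, 0, 0.0005, 0, 0.0017, 0]
    - [-0.0007, 0.009, 0, 0.0005, 0, 0.0017, 0]
    - [-0.0007, 0.009, 0, 0.0005, 0, 0.0017, 0]
    - [0, 0.003, 0, 0, 0, 0, 0]

```text
clock: 6.25
position: [690.8, 4.6, 100.5]
ee_rot: [0.705, 0.673, -0.154, -0.16]
contact_force: [0.4, -0.2, 0.5]
gripper_width: -0.2
```

Run:
```python
from kin import *
plan(tcp(0,35),RT,1)
a=get_image("wrist")["color"];b=get_image("scene")["color"][190:330,250:420]
b=cv2.resize(b,(510,420),interpolation=cv2.INTER_CUBIC)
cv2.imwrite("pics/w4.png",np.hstack([a[100:,180:400],b[:320]])[:,:,::-1])
```

```text
clk 6.25 pos [690.8   4.6 100.5] F [ 0.4 -0.2  0.5] j [-0.34  0.5  -0.7  -2.76 -0.77  1.42]
row [-0.0009 -0.0061  0.0021] [0.0017 0.0042 0.0033] x 1
mid [691.   5. 101.]
```

View pics/w4.png

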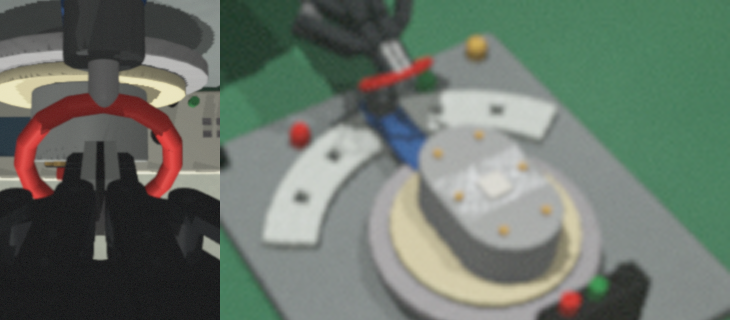

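The fingers are through the opening, with the top wire above them and no contact force. Lifting now.

play_rows:
  series:
    - [0, -0.0022, -0.0045, 0, 0, 0, 0]
    - [0, -0.0022, -0.0045, 0, 0, 0, 0]
    - [0, -0.0022, -0.0045, 0, 0, 0, 0]

```text
clock: 6.65
position: [689.0, 5.2, 115.5]
ee_rot: [0.705, 0.674, -0.155, -0.161]
contact_force: [-0.3, 0.8, 0.4]
gripper_width: 0.2
```

play_rows:
  series:
    - [0, -0.0022, -0.0045, 0, 0, 0, 0]
    - [0, -0.0022, -0.0045, 0, 0, 0, 0]
    - [0, 0, 0, 0, 0, 0, 0]

```text
clock: 6.95
position: [689.2, 5.0, 129.5]
ee_rot: [0.705, 0.674, -0.154, -0.159]
contact_force: [0.4, 0.2, -0.6]
gripper_width: -0.1
```

Up 29 mm with no spring force, so I'll check.

Run:
```python
from kin import *
plan(tcp(0,35),RT,1)
a=get_image("wrist")["color"];b=get_image("scene")["color"][190:330,250:420]
b=cv2.resize(b,(510,420),interpolation=cv2.INTER_CUBIC)
cv2.imwrite("pics/w5.png",np.hstack([a[100:,180:400],b[:320]])[:,:,::-1])
```

```text
clk 6.95 pos [689.2   5.  129.5] F [ 0.4  0.2 -0.6] j [-0.33  0.43 -0.67 -2.73 -0.68  1.37]
row [-0.0012  0.008   0.0275] [0.0032 0.0051 0.0035] x 1
mid [689.   5. 129.]
```

View pics/w5.png

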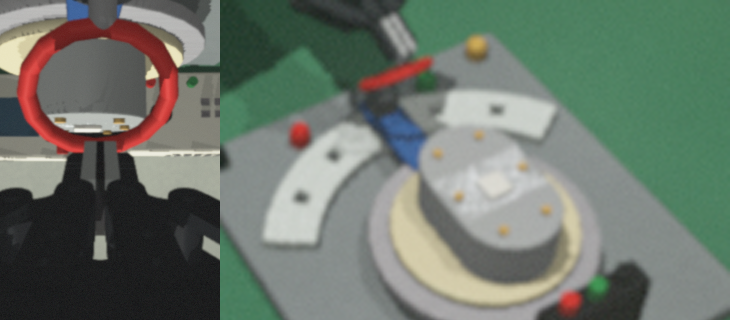

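Run:
```python
from kin import *
s=read_state();p=s["position"];y=R.from_quat(s["ee_rot"]).as_matrix()[:,1]
t=np.linspace(0,2*np.pi,25);u=np.array([np.cos(YAW),np.sin(YAW),0]);v=np.array([-u[1],u[0],0]);w=(u+[0,0,1])/2**.5
for n in("wrist","scene","top"):
    d=get_image(n);H,S,V=cv2.split(cv2.cvtColor(d["color"],cv2.COLOR_RGB2HSV))
    m=((((H<8)|(H>172))&(S>120)&(V>50))*255).astype(np.uint8)
    cs=cv2.findContours(m,cv2.RETR_EXTERNAL,cv2.CHAIN_APPROX_NONE)[0]
    if n=="scene":cs=[c for c in cs if cv2.pointPolygonTest(np.array([[[290,200]],[[335,200]],[[335,228]],[[290,228]]],np.int32),tuple(map(float,c[0,0])),False)>0]
    if n=="top":cs=[c for c in cs if abs(c[0,0,0]-267)<16 and abs(c[0,0,1]-188)<14]
    c=max(cs,key=len)
    pr=proj(d,ring(0)+34*(np.outer(np.cos(t),v)+np.outer(np.sin(t),w)))
    print(n,"obs bb",cv2.boundingRect(c),np.array(cv2.fitEllipse(c)[0]).round(1),"pred bb",pr.min(0).round(0),(np.ptp(pr,0)+1).round(0),"tcp px",proj(d,[p,p-30*y,ring(0)]).round(0).tolist(),"F",d["intrinsics"][0][0])
    if n=="wrist":
        o,r=ray(d,cv2.fitEllipse(c)[0]);print(o.round(0),(r/np.linalg.norm(r)).round(3))
```

```text
wrist obs bb (197, 122, 161, 134) [277.  188.5] pred bb [195. 120.] [164. 137.] tcp px [[280.0, 236.0], [280.0, 262.0], [277.0, 197.0]] F 351.7846570515671
[506.  13. 142.] [ 0.977 -0.052 -0.207]
scene obs bb (297, 209, 23, 11) [307.4 214.7] pred bb [295. 209.] [26. 11.] tcp px [[317.0, 218.0], [311.0, 208.0], [308.0, 214.0]] F 411.1649181798481
top obs bb (258, 181, 19, 15) [267.1 188.6] pred bb [257. 181.] [20. 16.] tcp px [[267.0, 177.0], [266.0, 184.0], [266.0, 188.0]] F 500.41277211874876
```

The ring hasn't moved in any view, and by geometry the finger should already be lifting its top wire. I'll look closely from all three cameras.

Run:
```python
from kin import *
f=lambda n,x,y,w,h,k:cv2.resize(get_image(n)["color"][y:y+h,x:x+w],(w*k,h*k),interpolation=cv2.INTER_CUBIC)
a=f("scene",285,190,50,37,8);b=f("top",245,160,50,37,8);c=f("wrist",190,115,200,75,4);c=f("wrist",180,200,200,76,4)
cv2.imwrite("pics/z6.png",np.vstack([np.hstack([a,b]),c])[:600,:,::-1])
print(read_state()["contact_force"],read_state()["position"])
```

```text
[-0.39171811  0.25945883  0.92617658] [688.66669652   5.15519182 127.17838437]
```

View pics/z6.png

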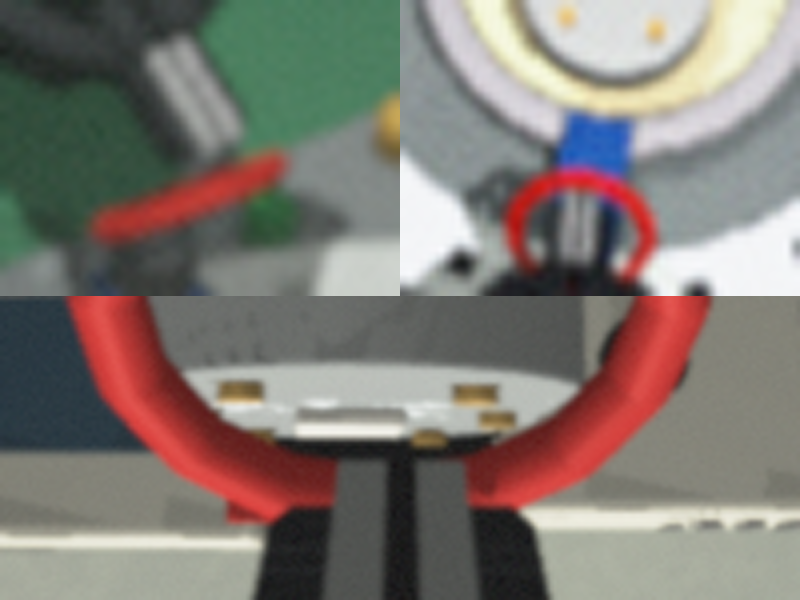

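All three views agree that the physical fingertip sits about 28 mm short of the reported TCP, so the finger slipped up in front of the wire. I'll back off, go down and insert 28 mm deeper.

Run:
```python
from kin import *
print(read_state()["position"],tcp(0,15),tcp(0,62))
print(ik(tcp(0,62),RT,[-.34,.5,-.7,-2.76,-.77,1.42]),ik(tcp(.349,62,lift=32),RT,[-.3,.5,-.7,-2.76,-.77,1.42]),ik(tcp(.349,62,lift=0),RT,[-.3,.5,-.7,-2.76,-.77,1.42]))
plan(tcp(0,15),RT,4)
```

```text
[688.66669652   5.15519182 127.17838437] [666.42645398   4.81740089 109.97551699] [708.69457754   2.70223177  89.53213689]
(array([-0.32,  0.55, -0.67, -2.8 , -0.79,  1.44]), 0.0) (array([-0.21,  0.49, -0.66, -2.92, -0.71,  1.47]), 0.0) (array([-0.21,  0.56, -0.68, -2.94, -0.8 ,  1.5 ]), 0.0)
clk 7.4 pos [688.7   5.2 127.2] F [-0.4  0.3  0.9] j [-0.33  0.43 -0.67 -2.73 -0.68  1.37]
row [-0.0003 -0.0031  0.0063] [-0.0001  0.001   0.001 ] x 4
mid [678.   5. 119.]
```

play_rows:
  series:
    - [-0.0003, -0.018, 0, 0, 0.001, 0.001, 0]
    - [-0.0003, 0, 0.0085, 0, 0.001, 0.001, 0]
    - [-0.0003, 0, 0.0085, 0, 0.001, 0.001, 0]
    - [-0.0003, 0, 0.008, 0, 0.001, 0.001, 0]

```text
clock: 7.8
position: [661.9, 4.9, 113.5]
ee_rot: [0.707, 0.672, -0.153, -0.16]
contact_force: [0.0, -0.1, -0.1]
gripper_width: 0.1
```

Run:
```python
from kin import *
plan(tcp(0,62),RT,8)
```

```text
clk 7.8 pos [661.9   4.9 113.5] F [ 0.  -0.1 -0.1] j [-0.36  0.45 -0.75 -2.74 -0.78  1.42]
row [0.     0.0066 0.0002] [ 0.0004  0.0001 -0.0001] x 8
mid [685.   4. 102.]
```

play_rows:
  series:
    - [0, 0.0066, 0.0002, 0, 0, 0, 0]
    - [0, 0.0066, 0.0002, 0, 0, 0, 0]
    - [0, 0.0066, 0.0002, 0, 0, 0, 0]
    - [0, 0.0066, 0.0002, 0, 0, 0, 0]
    - [0, 0.0066, 0.0002, 0, 0, 0, 0]
    - [0, 0.0066, 0.0002, 0, 0, 0, 0]

```text
clock: 8.4
position: [700.6, 2.7, 93.7]
ee_rot: [0.707, 0.672, -0.153, -0.161]
contact_force: [0.3, 0.8, 0.9]
gripper_width: -0.3
```

play_rows:
  series:
    - [0, 0.0066, 0.0002, 0, 0, 0, 0]
    - [0, 0.006, 0.0002, 0, 0, 0, 0]
    - [0, -0.0022, -0.0045, 0, 0, 0, 0]
    - [0, -0.0022, -0.0045, 0, 0, 0, 0]

```text
clock: 8.8
position: [712.5, 3.0, 97.8]
ee_rot: [0.706, 0.673, -0.153, -0.16]
contact_force: [-0.3, 0.1, -0.2]
gripper_width: -0.1
```

play_rows:
  series:
    - [0, -0.0022, -0.0045, 0, 0, 0, 0]
    - [0, -0.0022, -0.0045, 0, 0, 0, 0]
    - [0, 0, 0, 0, 0, 0, 0]

```text
clock: 9.1
position: [710.2, 3.0, 104.3]
ee_rot: [0.706, 0.671, -0.156, -0.164]
contact_force: [0.9, -0.5, -5.1]
gripper_width: 0.1
```

That's 5 N down on the finger, so the ring is engaged. Lifting further.

play_rows:
  series:
    - [0, -0.0022, -0.0045, 0, 0, 0, 0]
    - [0, -0.0022, -0.0045, 0, 0, 0, 0]
    - [0, -0.0022, -0.0045, 0, 0, 0, 0]
    - [0, 0, 0, 0, 0, 0, 0]

```text
clock: 9.5
position: [708.0, 3.1, 116.6]
ee_rot: [0.705, 0.671, -0.159, -0.167]
contact_force: [1.3, -1.0, -7.0]
gripper_width: 0.1
```

```bash
cat > ringfit.py <<'E'
from kin import *
from scipy.optimize import least_squares as LS
def obs(n):
    d=get_image(n);H,S,V=cv2.split(cv2.cvtColor(d["color"],cv2.COLOR_RGB2HSV))
    m=((((H<8)|(H>172))&(S>120)&(V>50))*255).astype(np.uint8)
    cs=cv2.findContours(m,cv2.RETR_EXTERNAL,cv2.CHAIN_APPROX_NONE)[0]
    c0=proj(d,[ring(.17)])[0]
    cs=[c for c in cs if np.linalg.norm(c[:,0].mean(0)-c0)<18 and len(c)>15]
    c=np.vstack(cs)[:,0];return d,c.min(0),c.max(0)
def outl(phi,l):
    t=np.linspace(0,2*np.pi,60);u=np.array([np.cos(YAW-phi),np.sin(YAW-phi),0]);v=np.array([-u[1],u[0],0]);w=(u+[0,0,1])/2**.5
    return ring(phi,l)+33.3*(np.outer(np.cos(t),v)+np.outer(np.sin(t),w))
if __name__=="__main__":
    s=read_state();print(s["clock"],s["position"].round(1),s["contact_force"].round(1))
    for n in("scene","top"):
        d,a,b=obs(n);print(n,a,b)
        for phi,l in((0,0),(0,10),(0,20),(.17,20),(.349,0),(.349,10),(.349,20)):
            p=proj(d,outl(phi,l));print("  ",phi,l,p.min(0).round(1),p.max(0).round(1))
E
python3 ringfit.py
```

```text
9.5 [708.    3.1 116.6] [ 1.3 -1.  -7. ]
scene [296 205] [320 215]
   0 0 [295.5 209. ] [319.9 218.3]
   0 10 [295.6 206.2] [320.1 215.6]
   0 20 [295.6 203.3] [320.3 212.7]
   0.17 20 [303.5 202.1] [329.  208.5]
   0.349 0 [312.2 207.6] [337.9 210.8]
   0.349 10 [312.4 204.8] [338.2 208. ]
   0.349 20 [312.5 201.9] [338.5 205.2]
top [258 180] [276 189]
   0 0 [256.8 180.9] [275.7 195.8]
   0 10 [256.7 180.5] [275.7 195.5]
   0 20 [256.7 180.2] [275.8 195.2]
   0.17 20 [250.3 178.4] [269.  193.9]
   0.349 0 [244.4 176. ] [262.1 192. ]
   0.349 10 [244.2 175.6] [262.1 191.7]
   0.349 20 [244.1 175.2] [262.  191.5]
```

Pin lift is about 14 mm. I'll lift a bit more, then swing toward +y in small arcs.

play_rows:
  series:
    - [0, -0.0022, -0.0045, 0, 0, 0, 0]
    - [0, 0, 0, 0, 0, 0, 0]

```text
clock: 9.8
position: [707.2, 3.3, 119.9]
ee_rot: [0.705, 0.67, -0.16, -0.169]
contact_force: [1.9, -0.8, -6.7]
gripper_width: -0.3
```

Run:
```python
from kin import *
s=read_state();Rm=R.from_quat(s["ee_rot"]).as_matrix();print(s["position"],s["contact_force"],Rm.round(3))
top=lambda f:np.r_[AX-122*np.array([np.cos(YAW-f),np.sin(YAW-f)]),0]
D=R.from_matrix(Rm.T@RT).as_rotvec();print("rotcorr",D.round(3))
ph=np.linspace(0,.30,11)
for a,b in zip(ph,ph[1:]):print(((Rm.T@(top(b)-top(a)))/1e3).round(4).tolist())
```

```text
[707.16446052   3.25558584 119.92585734] [ 1.89087911 -0.84244341 -6.74339363] [[ 0.05   0.89  -0.452]
 [ 0.999 -0.044  0.023]
 [ 0.001 -0.453 -0.891]]
rotcorr [-0.02 -0.    0.  ]
[0.0036, 0.0003, -0.0001]
[0.0036, 0.0004, -0.0002]
[0.0036, 0.0005, -0.0002]
[0.0036, 0.0006, -0.0003]
[0.0036, 0.0007, -0.0003]
[0.0036, 0.0008, -0.0004]
[0.0035, 0.0008, -0.0004]
[0.0035, 0.0009, -0.0005]
[0.0035, 0.001, -0.0005]
[0.0034, 0.0011, -0.0006]
```

play_rows:
  series:
    - [0.0036, 0.0003, -0.0004, 0, 0, 0, 0]
    - [0.0036, 0.0004, -0.0004, 0, 0, 0, 0]
    - [0.0036, 0.0005, -0.0004, 0, 0, 0, 0]
    - [0.0036, 0.0006, -0.0005, 0, 0, 0, 0]
    - [0.0036, 0.0007, -0.0005, 0, 0, 0, 0]

```text
clock: 10.3
position: [710.0, 22.0, 118.8]
ee_rot: [0.705, 0.67, -0.162, -0.171]
contact_force: [-0.2, -1.0, -6.4]
gripper_width: -0.1
```

```bash
cat > est.py <<'E'
from ringfit import *
s=read_state();print(s["clock"],s["position"].round(1),s["contact_force"].round(1))
ds,a,b=obs("scene");dt,a2,b2=obs("top")
ys=lambda p,l:proj(ds,outl(p,l));yt=lambda p,l:proj(dt,outl(p,l))
# scene x-range & y-range; top x-range, top edge
def fn(x):
    p=ys(x[0],x[1]*100);q=yt(x[0],x[1]*100)
    return np.r_[p[:,0].min()-a[0],p[:,0].max()-b[0],p[:,1].min()-a[1],p[:,1].max()-b[1],q[:,0].min()-a2[0]+1,q[:,0].max()-b2[0],q[:,1].min()-a2[1]]
f=LS(fn,[.15,.1],loss="soft_l1");print("phi",f.x[0].round(3),"lift mm",(f.x[1]*100).round(1),"res",f.fun.round(1))
# blue arm direction in top
H,S,V=cv2.split(cv2.cvtColor(dt["color"],cv2.COLOR_RGB2HSV));m=(H>100)&(H<125)&(S>120);yy,xx=np.nonzero(m[172:200,235:290])
P=np.array([onz(dt,(x+235,y+172),56)[:2] for x,y in zip(xx,yy)]);c=P.mean(0);v=AX+[.4,3.5]-c
print("blue phi",round(float(YAW-np.arctan2(v[1],v[0])),3),len(P),"r",np.linalg.norm(v).round(0))
E
python3 est.py
```

```text
10.3 [710.   22.  118.8] [-0.2 -1.  -6.4]
phi 0.149 lift mm 16.7 res [-1.5  0.8  0.1 -0.1  0.1 -0.2 -0.2]
blue phi 0.098 47 r 94.0
```

The ring follows: phi is about 0.15 with the pin lifted 16.7 mm. Continuing.

play_rows:
  series:
    - [0.0036, 0.0008, -0.0006, 0, 0, 0, 0]
    - [0.0035, 0.0008, -0.0006, 0, 0, 0, 0]
    - [0.0035, 0.0009, -0.0007, 0, 0, 0, 0]
    - [0.0035, 0.001, -0.0007, 0, 0, 0, 0]

```text
clock: 10.8
position: [714.1, 37.7, 118.4]
ee_rot: [0.704, 0.67, -0.163, -0.172]
contact_force: [-1.6, -0.5, -7.0]
gripper_width: 0.1
```

```bash
python3 est.py
```

```text
10.8 [714.1  37.7 118.4] [-1.6 -0.5 -7. ]
phi 0.269 lift mm 15.3 res [-1.6  1.1  0.2 -0.1 -0.2  0.1 -0. ]
blue phi 0.221 52 r 96.0
```

play_rows:
  series:
    - [0.0034, 0.0011, -0.0007, 0, 0, 0, 0]
    - [0, 0.0022, 0.0045, 0, 0, 0, 0]
    - [0, 0.0022, 0.0045, 0, 0, 0, 0]
    - [0, 0.0022, 0.0045, 0, 0, 0, 0]
    - [0, 0.0022, 0.0045, 0, 0, 0, 0]
    - [0, 0.0022, 0.0045, 0, 0, 0, 0]
    - [0, 0, 0, 0, 0, 0, 0]

```text
clock: 11.6
position: [720.0, 42.9, 98.4]
ee_rot: [0.704, 0.673, -0.157, -0.165]
contact_force: [-1.6, 2.0, -2.1]
gripper_width: -0.1
```

```bash
python3 est.py; python3 -c "
from kin import *
s=read_state();M=R.from_quat(s['ee_rot']).as_matrix();print(M.round(3));print(R.from_matrix(M.T@RT).as_rotvec().round(3))"
```

```text
11.6 [720.   42.9  98.4] [-1.6  2.  -2.1]
phi 0.336 lift mm -2.5 res [-1.5  0.1  0.3 -0.3 -1.2 -0.4  0.4]
blue phi 0.272 47 r 93.0
[[ 0.046  0.895 -0.443]
 [ 0.999 -0.041  0.02 ]
 [-0.    -0.444 -0.896]]
[-0.01   0.002  0.004]
```

The pin seems to have dropped in (lift about 0, phi about 0.34). I'll lower the finger a bit more to relieve the remaining contact, then check.

play_rows:
  series:
    - [0.001, 0.0022, 0.0045, 0, 0, 0, 0]
    - [0, 0.0012, 0.0025, 0, 0, 0, 0]
    - [0, 0, 0, 0, 0, 0, 0]

```text
clock: 12.0
position: [722.3, 43.3, 97.7]
ee_rot: [0.706, 0.674, -0.152, -0.158]
contact_force: [-6.1, 1.7, 1.3]
gripper_width: -0.1
```

```bash
python3 est.py
python3 - <<'E'
from kin import *
f=lambda n,x,y,w,h,k:cv2.resize(get_image(n)["color"][y:y+h,x:x+w],(w*k,h*k),interpolation=cv2.INTER_CUBIC)
a=f("scene",265,185,100,75,4);b=f("top",220,150,100,75,4);c=f("wrist",80,60,400,150,2)
cv2.imwrite("pics/z7.png",np.vstack([np.hstack([a,b]),c])[:,:,::-1])
E
```

```text
12.0 [722.3  43.3  97.7] [-6.1  1.7  1.3]
phi 0.341 lift mm -2.7 res [-2.2  0.3  0.3 -0.4 -0.3 -0.6  0.3]
blue phi 0.276 51 r 98.0
```

View pics/z7.png

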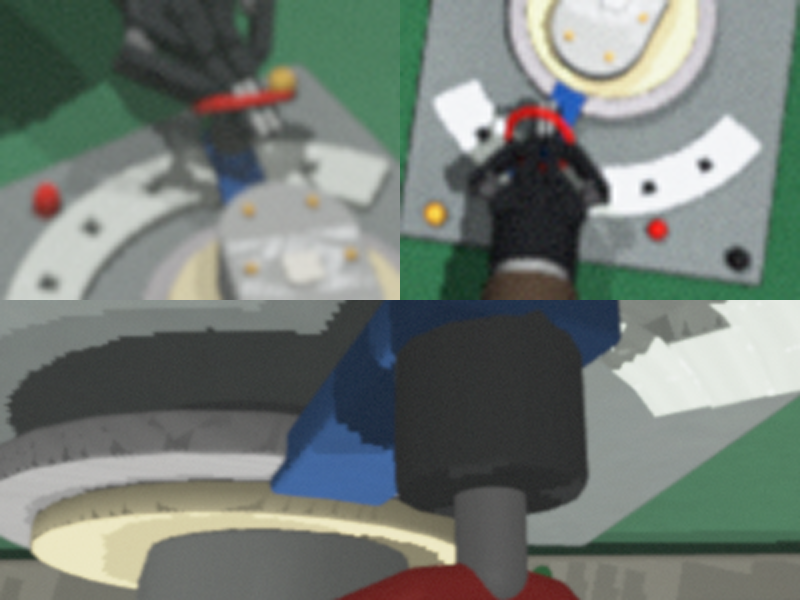

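There is a 6 N push toward -x: the finger body is touching the ring from the front. I'll withdraw along the finger axis and watch the force.

play_rows:
  series:
    - [0, -0.006, 0, 0, 0, 0, 0]
    - [0, -0.006, 0, 0, 0, 0, 0]
    - [0, 0, 0, 0, 0, 0, 0]

```text
clock: 12.55
position: [711.5, 43.3, 103.8]
ee_rot: [0.706, 0.674, -0.152, -0.158]
contact_force: [-0.8, 2.0, -1.6]
gripper_width: -0.1
```

```bash
python3 est.py
```

```text
12.55 [711.5  43.3 103.8] [-0.8  2.  -1.6]
phi 0.333 lift mm -2.6 res [-1.6 -0.1  0.3 -0.2 -1.1 -0.3 -0.6]
blue phi 0.289 54 r 93.0
```

play_rows:
  series:
    - [0.003, 0, 0.004, 0, 0, 0, 0]
    - [0.001, 0, 0.003, 0, 0, 0, 0]
    - [0, 0, 0, 0, 0, 0, 0]

```text
clock: 12.95
position: [711.0, 46.3, 99.3]
ee_rot: [0.708, 0.673, -0.149, -0.156]
contact_force: [-0.4, 0.5, 0.1]
gripper_width: 0.0
```

Free of contact. Withdrawing fully now.

play_rows:
  series:
    - [0, -0.009, 0, 0, 0, 0, 0]
    - [0, -0.009, 0, 0, 0, 0, 0]
    - [0, -0.009, 0, 0, 0, 0, 0]

```text
clock: 13.25
position: [686.3, 47.0, 111.4]
ee_rot: [0.708, 0.673, -0.149, -0.155]
contact_force: [-0.1, 0.0, 0.1]
gripper_width: 0.3
```

play_rows:
  series:
    - [0, -0.009, 0, 0, 0, 0, 0]
    - [0, -0.009, 0, 0, 0, 0, 0]
    - [0, -0.009, 0, 0, 0, 0, 0]

```text
clock: 13.55
position: [659.1, 48.4, 124.6]
ee_rot: [0.708, 0.673, -0.148, -0.155]
contact_force: [0.2, 0.7, 0.4]
gripper_width: 0.0
```

play_rows:
  series:
    - [0, -0.015, 0, 0, 0, 0, 0]
    - [0, -0.02, 0, 0, 0, 0, 0]
    - [0, -0.025, 0, 0, 0, 0, 0]
    - [0, -0.025, 0, 0, 0, 0, 0]
    - [0, 0, 0, 0, 0, 0, 0]

```text
clock: 14.05
position: [574.2, 53.5, 162.5]
ee_rot: [0.708, 0.673, -0.149, -0.155]
contact_force: [0.6, 0.7, -1.4]
gripper_width: 0.4
```

```bash
python3 est.py
python3 - <<'E'
from ringfit import *
d=get_image("wrist");H,S,V=cv2.split(cv2.cvtColor(d["color"],cv2.COLOR_RGB2HSV))
m=((((H<8)|(H>172))&(S>130)&(V>60))*255).astype(np.uint8)
c=max(cv2.findContours(m,cv2.RETR_EXTERNAL,cv2.CHAIN_APPROX_NONE)[0],key=len);print(cv2.boundingRect(c))
for phi,l in((.33,0),(.349,0),(.37,0),(.349,10)):
    p=proj(d,outl(phi,l));print(phi,l,p.min(0).round(0),np.ptp(p,0).round(0))
f=lambda n,x,y,w,h,k:cv2.resize(get_image(n)["color"][y:y+h,x:x+w],(w*k,h*k),interpolation=cv2.INTER_CUBIC)
a=f("scene",265,185,100,75,4);b=f("top",220,150,100,75,4);w=d["color"][0:290,80:480]
cv2.imwrite("pics/z8.png",np.vstack([np.hstack([a,b]),cv2.resize(w,(800,580))[:300] if 0 else np.hstack([w,w*0])])[:,:,::-1])
E
```

```text
14.05 [574.2  53.5 162.5] [ 0.6  0.7 -1.4]
phi 0.333 lift mm -2.6 res [-1.6 -0.1  0.3 -0.2 -1.1 -0.3 -0.6]
blue phi 0.307 116 r 114.0
(241, 143, 83, 73)
0.33 0 [240. 143.] [82. 71.]
0.349 0 [243. 143.] [81. 71.]
0.37 0 [247. 144.] [80. 70.]
0.349 10 [243. 157.] [82. 70.]
```

View pics/z8.png

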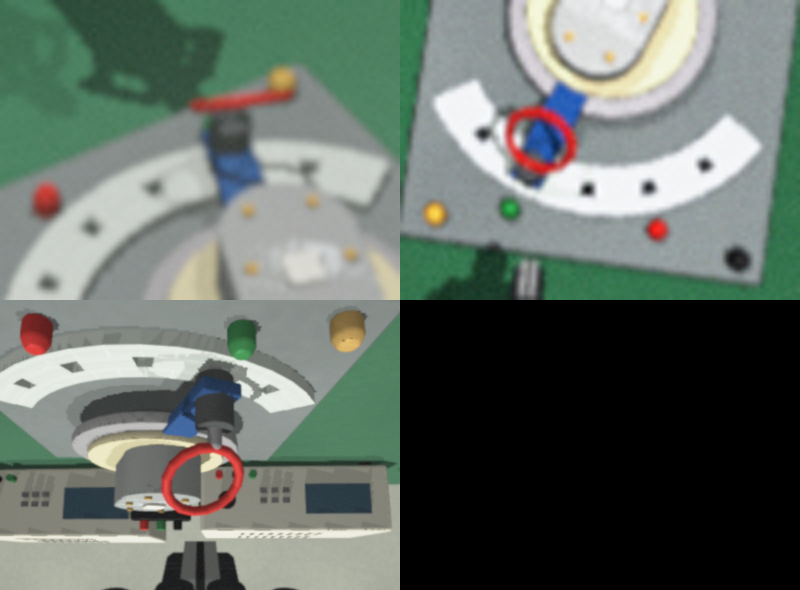

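```bash
python3 -c "
from bench import *
print(job_done())"
```

```text
the job is handed in; nothing more can be done
None
```

I swung the blue arm one hole toward the green post (+y) and let the pin drop home there. I then pulled the finger out of the ring and handed the job in at about 14 s of the 48 s allowed.

**Last checks**
- **Pin:** in the wrist view the ring's upper edge is at row 143. The prediction is 143 for a pin fully home and 157 for one riding on the plate. A coarser fit to the scene and top views gave a lift of -2.6 mm, meaning home within its error.
- **Swing angle:** the ring fits put it at about 0.333–0.34 rad, against 0.349 for the hole, which I take as camera error. A rougher estimate from the blue arm's colour read 0.307 and disagrees; it had already been reading about 0.05 rad low.
- **Contact and surroundings:** the gripper is well clear and the force reading is only noise. The posts and caps in view looked undisturbed. I did not recheck the bottle, meter, tray, spare unit or screwdriver at the end, but nothing went near them.

**What went wrong on the way**
- **First hook missed:** the visible fingertip is about 28 mm short of the reported TCP, so the finger slipped up in front of the wire without moving anything. A deeper insertion worked, with about 7 N on the finger while lifting.
- **Brief touch:** after the pin dropped, the finger pressed on something with about 6 N, most likely the ring. I backed off until the force was zero before pulling out.

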